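# Throw the test-fixture clamp with its extension bar

### The arm

A 6-joint arm with a two-finger parallel gripper is mounted at the origin on the work surface. World frame = base frame: x ahead of the robot, y to its left, z up, the work surface at z = 0. Lengths are in m, angles in rad, forces in N, time in s.
With the tool pointing down it reaches from about 0.35 to 0.775 m from the base axis. Payload 7.3 kg.
Tool frame: the origin (TCP) lies midway between the tips of the shut fingers; the grasp point (between the pads) lies 19 mm behind it; z points along the fingers, y is the line along which they close (so a half turn about z gives the same grasp; the last joint's range is limited). The gripper opens to 92 mm and grips with 3 to 60 N. Pads are 19 mm wide; open, the fingers measure 130 mm over their backs; the gripper's body (75 mm by 190 mm) begins 47 mm behind the grasp point.
Start: joints at [-1.397, 0.342, 1.524, -0, 1.275, -0.146], TCP at [0.165, -0.498, 0.227] pointing down, gripper open.
Joint ranges: [-2.53, 2.53], [-0.77, 2.02], [0.04, 2.7], [-1, 4.14], [0.28, 2.66], [-3.11, 3.11]. Speed limits (rad/s): [2.57, 2.57, 3.14, 3.14, 3.14, 3.14].

### API

Orientations are given as [roll, pitch, yaw] about the fixed x, y, z axes, in that order (R = Rz(yaw) Ry(pitch) Rx(roll)).
In Python, from cell import robot, read_camera, camera_params, nets gives the robot as it stands. The module is installed in compiled form; this text tells all that it offers.
- The arm moves only by the tool step_arm, never from a script. Its argument "steps" is a list of rows, each an object of numbers: "x", "y", "z": the shift along the tool's x, y, z as a fraction of full scale; "rx", "ry", "rz": the turn, a rotation vector about the tool's x, y, z as a fraction of full scale; "claw": the opening, from -1 (shut) to 1 (fully open). In form: [{"x": .., "y": .., "z": .., "rx": .., "ry": .., "rz": .., "claw": ..}, ...]. A call has 1 to 12 rows; each row is the pose to reach, as a shift and turn from the pose commanded when the call began, along the tool's axes at that moment; what a row does not reach only later rows make up. Full scale, the value 1, is 750 mm for a shift and pi/4 rad for a turn. A row lasts 1/12 s, in which the tool goes at most 41.7 mm and 7.16 degrees, less where a joint would pass 70% of its speed; a pose out of reach is approached as far as the arm can. A call with a number of a shift or a turn outside -1 to 1 is refused whole. A call with a gripper value outside its range is refused whole. The fingers move at their own pace and stop on an object; "squeeze" is the grip in N (left out, the last holds). Time passes only in rows, so rows that repeat a pose let the fingers close. It gives the time, the measured TCP pose, the force, the opening and the grip force at its end, in the units of the state.
- robot.observe(): the state, without advancing time (a new reading comes with each control period).
- read_camera(name): name is "scene" or "side" or "wrist"; returns (picture, depth): 400x640x3 uint8, blue, green, red; 400x640 float32, m along the optical axis (not along the pixel's ray), 0 where there is no reading.
- camera_params(name): a dict with "fx", "fy", "cx", "cy" (pixels), "R" (3x3) and "t" (3): a world point X has camera coordinates R X + t; the wrist camera has in their place "hand_eye" (4x4, takes a point from camera to tool coordinates, whose origin is the TCP and whose axes are the flange's). Camera axes: x right, y down, z forward; pixel columns grow to the right and rows downward; lengths in m; the calibration is good to about 2 mm. The wrist camera is an equidistant fisheye: a pixel r from the principal point sees the ray r / f radians off the axis. A picture is of the moment at which its call begins: read the wrist's pose just before it. camera_params takes no time and is no camera call.
- robot.hand_in(): hands the job in; it is judged then, once.
Trained networks look in the newest picture that a camera, given by its name, has taken for a name from the list of things; names that differ only in an ending like _2 or _b are one class to them, and where a whole thing is asked for, a point or a joint stands for the part that bears it (a point fixed in the world has none). Each returns a list of dicts, best first, with "conf" (0 to 1); they miss things now and then, are a little off and sometimes report something else, mostly with a low value. They report only what shows in the picture. A call takes as long as a camera call.
- nets.masks_of(camera, query): "region" (400x640 bool, what is visible of it) and "box" ([left, top, right, bottom] in pixels, round what is visible of it).
- nets.landmark_of(camera, query): "pixel" ([row, column] in pixels: a listed point, or the origin of a listed thing).
The state is a dict: "time": time; "qpos": joint angles; "qvel": joint speeds; "joint_efforts": joint torques, N m; "tool_pos": TCP position; "tool_rot": TCP orientation; "contact_force": force on the tool from outside, world axes, zero at the start; "torque": the same for the moment, N m; "opening": finger opening in m; "grip_force": force on a finger pad.
Only numpy, scipy, OpenCV 4.12 (cv2) and the standard library are available. Lean on these libraries where they do the work, as an engineer would, in place of code of your own. Each camera call takes 0.05 s, during which the arm holds its last target. There are 200 camera calls.

### The job

Clamp the sample in the red test fixture: pick up the orange-sleeved extension bar, lay one end in the yellow lever's channel and swing the lever away from the robot past its dead point until the clamp snaps fully shut. Work the clamp only through the bar, keeping the gripper itself off the fixture. Then set the bar down flat on the open bench (do not drop it), clear of the fixture, and leave the spanner alone.

Things in the scene. Friction and masses are not known exactly. Their poses are not given: they have to be found in the camera images.
- bar: Extension bar, loose on the bench right of the fixture: aluminium, 260 mm long, 20 mm square, about 0.2 kg, with an orange sleeve (100 mm long, 22 mm square) round its middle, where to grip it across. Both ends alike. Origin at its very centre, 11 mm above the bench as it lies; x along its length, within 12 degrees of world y.
- clamp: Red fixture fixed to the bench, nowhere over 92 mm high. Origin: lever's pivot axis at bench height; +y from pivot to the sample. Base 15 mm thick, x -80..80, y -35..255 mm. The yellow lever on top is an open-topped channel leading outward 30 to 105 mm from the pivot, outer end open, 32 mm wide inside, floor at 51 mm, walls to 81 mm, flared lips to 91 mm (about 55 mm across).
- lever (a joint): Lever angle about its upright pivot, counter-clockwise from above: 0 open (as it starts), 1.08 shut at its stop. The channel points from the pivot at -2.11 + this angle from the fixture's x axis. A bar in it with its end 45 mm from the pivot has its centre at 175 mm. A spring of up to 0.9 N m drives it back open before the dead point at 0.90; past that it snaps shut and stays.
- spanner: Bystander, not needed: plain steel combination spanner (jaw one end, ring the other), 220 mm long, lying flat about parallel to the bar, nearer or farther, centre 100 mm or more from the bar's. Origin at the middle of its underside.

How it is judged:
By the outcome, as a careful person would: the job done as asked, in the order asked, and still so for the second after the job is handed in, with the robot touching nothing.
It also fails if it takes over 56 s, if anything falls off the work surface, if the arm or the gripper's body presses on something with over 40 N, if the wrist force passes 120 N, or if a joint passes its speed limit or range.

## Working session

There is one attempt and no reset: what is moved stays moved. The work goes in short steps, Python scripts to look and compute and a tool call to move; the robot and the scene stay as the last step left them, time stands still between calls to the robot, and variables do not carry over. Pictures are saved under pics/ and viewed, at most 10 in all, crops included, and the job is handed in when it is done.

Besides the shell and the picture viewer there is one more tool, called after "Emit:" by a JSON object that holds its "name" and its "arguments", one argument or row to a line. step_arm: Moves the arm, as the interface text tells. Its arguments: {"type":"object","properties":{"steps":{"type":"array","items":{"type":"object","properties":{"x":{"type":"number","minimum":-1,"maximum":1},"y":{"type":"number","minimum":-1,"maximum":1},"z":{"type":"number","minimum":-1,"maximum":1},"rx":{"type":"number","minimum":-1,"maximum":1},"ry":{"type":"number","minimum":-1,"maximum":1},"rz":{"type":"number","minimum":-1,"maximum":1},"claw":{"type":"number"}}}},"squeeze":{"type":"number"}},"required":["steps"]}

```bash
mkdir -p pics
cat > h.py <<'E'
import numpy as np, cv2
from cell import robot, read_camera, camera_params, nets
from scipy.spatial.transform import Rotation as Ro
def world(cam, depth, mask):
    p=camera_params(cam); r,c=np.nonzero(mask&(depth>0)); d=depth[r,c]
    X=np.stack([(c-p['cx'])/p['fx']*d,(r-p['cy'])/p['fy']*d,d],1)
    return (X-np.array(p['t']))@np.array(p['R'])
E
python3 - <<'E'
from h import *
print(robot.observe())
ims=[]
for cam in ['scene','side']:
    im,d=read_camera(cam); ims.append(im)
    np.save(cam+'.npy',d)
    for q in ['bar','clamp','lever','spanner']:
        ms=nets.masks_of(cam,q); ls=nets.landmark_of(cam,q)
        for m in ms[:2]:
            w=world(cam,d,m['region'])
            print(cam,q,round(m['conf'],2),m['box'],len(w), np.round(np.median(w,0),3) if len(w) else '',np.round(np.percentile(w,[2,98],axis=0),3).tolist() if len(w) else '')
        print('  lm',[(round(l['conf'],2),np.round(l['pixel']).tolist()) for l in ls[:2]])
        if ms: np.save(f'{cam}_{q}.npy',ms[0]['region'])
im=cv2.resize(np.vstack(ims),(480,600)); cv2.imwrite('pics/a.png',im)
E
```

```text
{'time': 0.0, 'qpos': array([-1.39701096e+00,  3.42707752e-01,  1.52499841e+00, -4.76246676e-05,
        1.27541423e+00, -1.46040716e-01]), 'qvel': array([-2.76357201e-04,  1.41286722e-04, -1.31537285e-04, -6.83017572e-04,
       -7.09471970e-05, -1.84387866e-03]), 'joint_efforts': array([ 2.09024515e-04, -4.31244421e+01, -2.44222820e+01,  7.19266268e-02,
        5.60265896e-02, -1.28948964e-04]), 'tool_pos': array([ 0.16497676, -0.49797755,  0.22605924]), 'tool_rot': array([-3.14007455e+00, -1.77263721e-04,  3.19839847e-01]), 'contact_force': array([ 0.46969551, -0.13962401, -0.35467526]), 'torque': array([-0.04592599,  0.00480865, -0.00361317]), 'grip_force': 0.0, 'opening': 0.09188650025661312}
scene bar 0.97 [220.6, 117.7, 266.2, 216.9] 1101 [ 0.608 -0.181  0.021] [[0.585, -0.32, 0.01], [0.627, -0.074, 0.024]]
  lm [(0.75, [165.0, 243.0])]
scene clamp 0.95 [329.2, 246.3, 505.9, 400.0] 12905 [0.533 0.258 0.016] [[0.454, 0.129, 0.012], [0.617, 0.369, 0.088]]
  lm [(0.81, [329.0, 378.0])]Traceback (most recent call last):
  File "<stdin>", line 8, in <module>
ValueError: it knows: bar, clamp, spanner
```

Run:
```python
from h import *
ims=[]
for cam in ['scene','side']:
    im,d=read_camera(cam); ims.append(im); hsv=cv2.cvtColor(im,cv2.COLOR_BGR2HSV)
    p=camera_params(cam); print(cam,-np.array(p['R']).T@p['t'])
    for q in ['bar','clamp','spanner']:
        ms=nets.masks_of(cam,q)
        for m in ms[:2]:
            w=world(cam,d,m['region'])
            print(cam,q,round(m['conf'],2),m['box'],len(w), np.round(np.median(w,0),3) if len(w) else '',np.round(np.percentile(w,[2,98],axis=0),3).tolist() if len(w) else '')
            if q!='clamp' and len(w):
                top=w[w[:,2]>np.percentile(w[:,2],90)-.006][:,:2]
                r=cv2.minAreaRect((top*1000).astype(np.float32)); print('  rect',r)
        print('  lm',[(round(l['conf'],2),np.round(l['pixel']).tolist()) for l in nets.landmark_of(cam,q)[:2]])
        if q=='clamp' and ms:
            y=(hsv[...,0]>20)&(hsv[...,0]<38)&(hsv[...,1]>110)&(hsv[...,2]>80)
            y&=cv2.dilate(ms[0]['region'].astype(np.uint8),np.ones((9,9)))>0
            w=world(cam,d,y); print('  yellow',len(w),np.percentile(w,[2,50,98],axis=0).round(3).tolist() if len(w) else '')
            base=world(cam,d,ms[0]['region']); base=base[abs(base[:,2]-.015)<.005]
            print('  base',cv2.minAreaRect((base[:,:2]*1000).astype(np.float32)))
            np.save(cam+'_y.npy',w); np.save(cam+'_clampw.npy',world(cam,d,ms[0]['region']))
cv2.imwrite('pics/a.png',cv2.resize(np.vstack(ims),(480,600)))
cv2.imwrite('pics/b.png',cv2.resize(ims[0][230:400,320:520],(700,595)))
```

```text
scene [0.74209386 0.36347754 0.74109925]
scene bar 0.83 [218.0, 115.8, 266.2, 217.2] 1236 [ 0.608 -0.184  0.021] [[0.583, -0.323, -0.0], [0.628, -0.074, 0.024]]
  rect ((604.6793212890625, -201.54930114746094), (260.73443603515625, 22.308996200561523), 82.67427062988281)
  lm [(0.58, [162.0, 239.0])]
scene clamp 0.57 [330.1, 246.4, 504.6, 399.7] 12972 [0.533 0.258 0.016] [[0.454, 0.129, 0.012], [0.617, 0.369, 0.088]]
  lm [(0.88, [327.0, 378.0])]
  yellow 1721 [[0.482, 0.112, 0.047], [0.513, 0.154, 0.064], [0.552, 0.191, 0.09]]
  base ((532.8701782226562, 290.562255859375), (160.78382873535156, 229.0995330810547), 7.943577766418457)
scene spanner 0.83 [272.1, 87.4, 334.7, 155.7] 745 [ 0.442 -0.247  0.006] [[0.421, -0.366, -0.0], [0.456, -0.156, 0.01]]
  rect ((440.26171875, -260.9302673339844), (36.02302932739258, 220.43560791015625), 2.994940996170044)
  lm [(0.98, [122.0, 302.0])]
side [ 0.27754513 -0.74814736  0.47759555]
side bar 0.7 [369.4, 218.7, 427.8, 315.3] 1687 [ 0.599 -0.234  0.021] [[0.581, -0.331, -0.0], [0.628, -0.077, 0.023]]
  rect ((606.4861450195312, -202.76467895507812), (261.57318115234375, 23.25101089477539), 81.93048858642578)
  lm [(0.71, [259.0, 398.0])]
side clamp 0.71 [240.2, 127.8, 331.0, 188.5] 3246 [0.511 0.262 0.029] [[0.447, 0.114, 0.002], [0.613, 0.453, 0.087]]
  lm [(0.94, [177.0, 298.0])]
  yellow 487 [[0.485, 0.107, 0.046], [0.516, 0.143, 0.059], [0.552, 0.194, 0.089]]
  base ((531.5283203125, 317.9708557128906), (161.4638214111328, 291.2472229003906), 7.5906243324279785)
side spanner 0.83 [284.0, 262.1, 355.7, 359.0] 1394 [ 0.442 -0.288  0.007] [[0.42, -0.369, -0.001], [0.459, -0.157, 0.009]]
  rect ((440.2757568359375, -261.9072570800781), (37.1575927734375, 218.68435668945312), 2.6501102447509766)
  lm []
```

View pics/a.png

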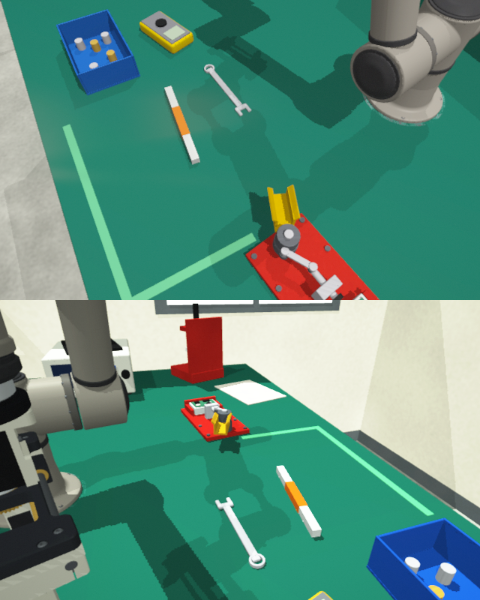

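View pics/b.png

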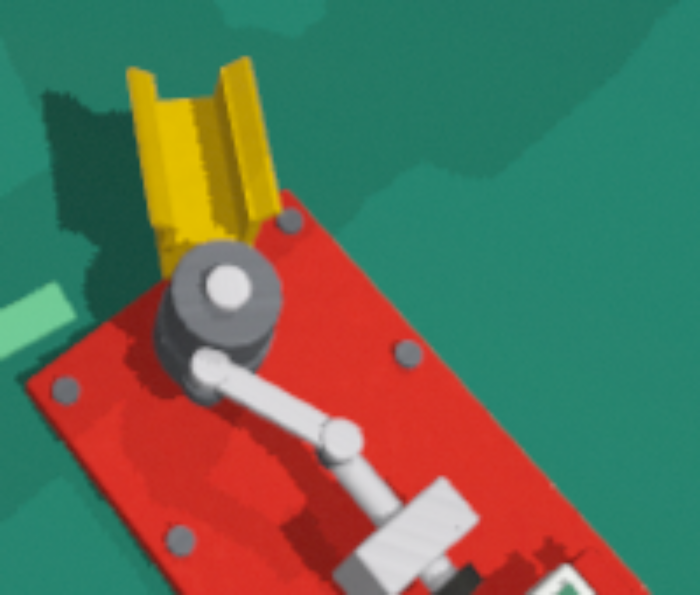

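The scene view shows the yellow channel opening toward the robot and the right (crop: from the hub at about (227,290) up to (190,80)). The orange-sleeved bar lies beyond the spanner. Next I'll refine the poses and compute the first move.

Run:
```python
from h import *
from scipy.optimize import minimize
for cams in (['scene'],['side'],['scene','side']):
    Y=np.vstack([np.load(c+'_y.npy') for c in cams]); C=np.vstack([np.load(c+'_clampw.npy') for c in cams])
    b=C[abs(C[:,2]-.015)<.003][:,:2]
    # base rectangle 160x290: fit by robust edges
    best=None
    def ex(a):
        u=b@[np.cos(a),np.sin(a)]; v=b@[-np.sin(a),np.cos(a)]
        return np.percentile(u,[.5,99.5]),np.percentile(v,[.5,99.5])
    A=np.radians(np.arange(3,13,.1)); a=A[np.argmin([np.ptp(ex(t)[0]) for t in A])]
    u,v=ex(a); uc=u.mean(); vp=v[0]+.035
    piv=uc*np.array([np.cos(a),np.sin(a)])+vp*np.array([-np.sin(a),np.cos(a)])
    print(cams,'yaw',np.degrees(a),'u',np.ptp(u),'v',np.ptp(v),'pivot',piv.round(4))
    t=-2.11+a; D=np.array([np.cos(t),np.sin(t)]); N=np.array([-D[1],D[0]])
    q=Y[:,:2]-piv; l=q@D; n=q@N
    print('  along',np.percentile(l,[1,99]).round(3))
    for lo,hi in ((.035,.06),(.06,.085),(.085,.105)):
        s=(l>lo)&(l<hi); f=s&(Y[:,2]<.055); w=s&(Y[:,2]>.085)
        print('  ',lo,'floor',f.sum(),np.percentile(n[f],[2,98]).round(3) if f.any() else '','z',np.median(Y[f,2]).round(3) if f.any() else'','lips',np.percentile(n[w],[2,98]).round(3) if w.any() else '')
```

```text
['scene'] yaw 8.700000000000005 u 0.15724133495117287 v 0.21186780789685722 pivot [0.5447 0.2135]
  along [0.025 0.107]
   0.035 floor 263 [-0.017  0.011] z 0.051 lips [-0.029  0.027]
   0.06 floor 248 [-0.018  0.009] z 0.05 lips [-0.03   0.027]
   0.085 floor 190 [-0.05   0.009] z 0.051 lips [-0.03   0.026]
['side'] yaw 8.100000000000005 u 0.15865713573996987 v 0.2795172539387767 pivot [0.5453 0.2102]
  along [0.009 0.105]
   0.035 floor 51 [-0.016  0.02 ] z 0.051 lips [-0.028  0.026]
   0.06 floor 58 [-0.017  0.02 ] z 0.051 lips [-0.029  0.027]
   0.085 floor 77 [-0.019  0.018] z 0.05 lips [-0.028  0.027]
['scene', 'side'] yaw 8.900000000000006 u 0.15752034331014336 v 0.23279832722184118 pivot [0.545  0.2124]
  along [0.022 0.107]
   0.035 floor 322 [-0.018  0.019] z 0.051 lips [-0.03   0.026]
   0.06 floor 307 [-0.019  0.013] z 0.051 lips [-0.031  0.026]
   0.085 floor 264 [-0.02   0.015] z 0.051 lips [-0.031  0.026]
```

```bash
cat >> h.py <<'E'
def go(p,yawdeg,o=None):
    o=o or robot.observe(); R=Ro.from_euler('xyz',o['tool_rot'])
    s=R.inv().apply(np.array(p)-o['tool_pos'])/.75
    r=(R.inv()*Ro.from_euler('xyz',[np.pi,0,np.radians(yawdeg)])).as_rotvec()/(np.pi/4)
    return np.round(np.r_[s,r],4).tolist()
E
python3 -c "
from h import *
print(go([.6055,-.202,.13],82.3))"
```

```text
[0.6817, -0.1906, 0.129, 0.0001, 0.0001, -1.4218]
```

Emit:
{"name": "step_arm", "arguments": {
  "steps": [
    {"x": 0.6817, "y": -0.1906, "z": 0.06, "rz": -0.98, "claw": 1},
    {"x": 0.6817, "y": -0.1906, "z": 0.06, "rz": -0.98, "claw": 1},
    {"x": 0.6817, "y": -0.1906, "z": 0.06, "rz": -0.98, "claw": 1},
    {"x": 0.6817, "y": -0.1906, "z": 0.06, "rz": -0.98, "claw": 1},
    {"x": 0.6817, "y": -0.1906, "z": 0.06, "rz": -0.98, "claw": 1},
    {"x": 0.6817, "y": -0.1906, "z": 0.06, "rz": -0.98, "claw": 1},
    {"x": 0.6817, "y": -0.1906, "z": 0.06, "rz": -0.98, "claw": 1},
    {"x": 0.6817, "y": -0.1906, "z": 0.06, "rz": -0.98, "claw": 1},
    {"x": 0.6817, "y": -0.1906, "z": 0.06, "rz": -0.98, "claw": 1},
    {"x": 0.6817, "y": -0.1906, "z": 0.06, "rz": -0.98, "claw": 1},
    {"x": 0.6817, "y": -0.1906, "z": 0.06, "rz": -0.98, "claw": 1},
    {"x": 0.6817, "y": -0.1906, "z": 0.06, "rz": -0.98, "claw": 1}
  ],
  "squeeze": 55
}}

```text
$.steps[0]: bad value
```

```bash
python3 -c "
from h import *
o=robot.observe();print(o['time'],o['tool_pos'],o['tool_rot'],o['qpos'])
im,d=read_camera('wrist'); cv2.imwrite('pics/c.png',im)
p=camera_params('wrist'); H=np.array(p['hand_eye'])
ms=nets.masks_of('wrist','bar')
T=Ro.from_euler('xyz',o['tool_rot'])
for m in ms[:1]:
    r,c=np.nonzero(m['region']); x=c-p['cx'];y=r-p['cy'];rr=np.hypot(x,y);th=rr/p.get('fx')
    ray=np.stack([x/rr*np.sin(th),y/rr*np.sin(th),np.cos(th)],1)@H[:3,:3].T
    ray=T.apply(ray); cam=T.apply(H[:3,3])+o['tool_pos']
    w=cam+ray*((.021-cam[2])/ray[:,2])[:,None]
    print(m['conf'],cv2.minAreaRect((w[:,:2]*1000).astype(np.float32)))
print(go([.6055,-.202,.13],82.3),go([.6055,-.202,.003],82.3))"
```

```text
1.0 [ 0.16505645 -0.49840426  0.22676488] [3.14146543e+00 3.38456285e-05 3.19765408e-01] [-1.39702063e+00  3.41969410e-01  1.52407574e+00 -1.56562468e-05
  1.27541671e+00 -1.45985152e-01]
[0.6817, -0.1905, 0.1289, 0.0001, 0.0001, -1.4217] [0.6817, -0.1906, 0.2983, 0.0001, 0.0001, -1.4217]
```

View pics/c.png

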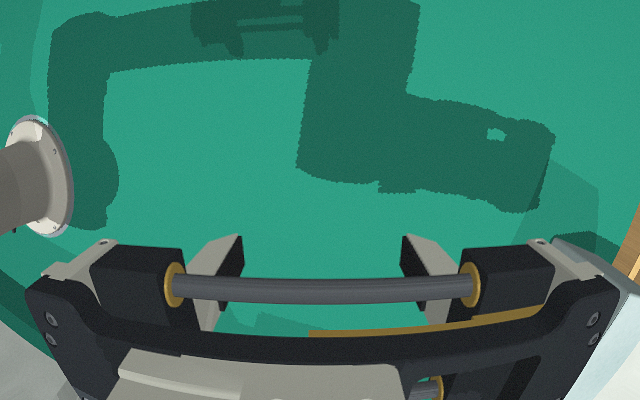

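The wrist view shows the open fingers over an empty bench, because the move was refused. I'll resend it with all fields in each row.

Emit:
{"name": "step_arm", "arguments": {
  "steps": [
    {"x": 0.68, "y": -0.19, "z": 0.06, "rx": 0, "ry": 0, "rz": -0.98, "claw": 1},
    {"x": 0.68, "y": -0.19, "z": 0.06, "rx": 0, "ry": 0, "rz": -0.98, "claw": 1},
    {"x": 0.68, "y": -0.19, "z": 0.06, "rx": 0, "ry": 0, "rz": -0.98, "claw": 1},
    {"x": 0.68, "y": -0.19, "z": 0.06, "rx": 0, "ry": 0, "rz": -0.98, "claw": 1},
    {"x": 0.68, "y": -0.19, "z": 0.06, "rx": 0, "ry": 0, "rz": -0.98, "claw": 1},
    {"x": 0.68, "y": -0.19, "z": 0.06, "rx": 0, "ry": 0, "rz": -0.98, "claw": 1},
    {"x": 0.68, "y": -0.19, "z": 0.06, "rx": 0, "ry": 0, "rz": -0.98, "claw": 1},
    {"x": 0.68, "y": -0.19, "z": 0.06, "rx": 0, "ry": 0, "rz": -0.98, "claw": 1},
    {"x": 0.68, "y": -0.19, "z": 0.06, "rx": 0, "ry": 0, "rz": -0.98, "claw": 1},
    {"x": 0.68, "y": -0.19, "z": 0.06, "rx": 0, "ry": 0, "rz": -0.98, "claw": 1},
    {"x": 0.68, "y": -0.19, "z": 0.06, "rx": 0, "ry": 0, "rz": -0.98, "claw": 1},
    {"x": 0.68, "y": -0.19, "z": 0.06, "rx": 0, "ry": 0, "rz": -0.98, "claw": 1}
  ],
  "squeeze": 55
}}

```text
time: 2.1
tool_pos: [0.5799, -0.2187, 0.1842]
tool_rot: [3.141, 0.0, 1.09]
contact_force: [0.8, -1.3, -0.0]
opening: 0.0921
grip_force: 0.0
```

```bash
cat >> h.py <<'E'
def wbar(z=.021):
    o=robot.observe(); im,d=read_camera('wrist')
    p=camera_params('wrist'); H=np.array(p['hand_eye']); T=Ro.from_euler('xyz',o['tool_rot'])
    for m in nets.masks_of('wrist','bar')[:1]:
        r,c=np.nonzero(m['region']); x=c-p['cx'];y=r-p['cy'];rr=np.hypot(x,y);th=rr/p['fx']
        ray=T.apply(np.stack([x/rr*np.sin(th),y/rr*np.sin(th),np.cos(th)],1)@H[:3,:3].T)
        cam=T.apply(H[:3,3])+o['tool_pos']
        w=cam+ray*((z-cam[2])/ray[:,2])[:,None]
        print('wbar',m['conf'],cv2.minAreaRect((w[:,:2]*1000).astype(np.float32)))
    return im
E
python3 -c "
from h import *
o=robot.observe();print(o['time'],o['tool_pos'],o['tool_rot'])
wbar()
print(go([.6055,-.202,.08],82.3),go([.6055,-.202,.003],82.3))"
```

```text
2.1 [ 0.57994363 -0.21870444  0.18423231] [3.14143982e+00 1.53257826e-04 1.08970644e+00]
wbar 0.67 ((604.3219604492188, -203.4145050048828), (258.81793212890625, 22.767166137695312), 82.26408386230469)
[0.0305, 0.0191, 0.1375, 0.0003, -0.0022, -0.4345] [0.0303, 0.0191, 0.2401, 0.0003, -0.0022, -0.4345]
```

Emit:
{"name": "step_arm", "arguments": {
  "steps": [
    {"x": 0, "y": 0, "z": 0.11, "rx": 0, "ry": 0, "rz": -0.43, "claw": 1},
    {"x": 0, "y": 0, "z": 0.11, "rx": 0, "ry": 0, "rz": -0.43, "claw": 1},
    {"x": 0, "y": 0, "z": 0.11, "rx": 0, "ry": 0, "rz": -0.43, "claw": 1},
    {"x": 0, "y": 0, "z": 0.11, "rx": 0, "ry": 0, "rz": -0.43, "claw": 1},
    {"x": 0, "y": 0, "z": 0.11, "rx": 0, "ry": 0, "rz": -0.43, "claw": 1},
    {"x": 0, "y": 0, "z": 0.11, "rx": 0, "ry": 0, "rz": -0.43, "claw": 1}
  ]
}}

```text
time: 2.7
tool_pos: [0.5793, -0.2211, 0.1035]
tool_rot: [3.139, 0.001, 1.424]
contact_force: [-0.3, 0.1, 0.2]
opening: 0.0923
grip_force: 0.0
```

```bash
python3 -c "
from h import *
o=robot.observe();print(o['time'],o['tool_pos'],o['tool_rot'])
wbar()
print(go([.605,-.2025,.03],82.3),go([.605,-.2025,.003],82.3))"
```

```text
2.7 [ 0.57926273 -0.22107997  0.10347012] [3.13861932e+00 1.16970717e-03 1.42415182e+00]
wbar 0.68 ((603.844970703125, -203.94400024414062), (261.2450256347656, 24.10389518737793), 83.4067611694336)
[0.0294, 0.0302, 0.0982, 0.0039, 0.0015, -0.0142] [0.0295, 0.0301, 0.1342, 0.0039, 0.0015, -0.0142]
```

Emit:
{"name": "step_arm", "arguments": {
  "steps": [
    {"x": 0.029, "y": 0.0295, "z": 0.03, "rx": 0.004, "ry": 0.001, "rz": -0.014, "claw": 1},
    {"x": 0.029, "y": 0.0295, "z": 0.08, "rx": 0.004, "ry": 0.001, "rz": -0.014, "claw": 1},
    {"x": 0.029, "y": 0.0295, "z": 0.115, "rx": 0.004, "ry": 0.001, "rz": -0.014, "claw": 1},
    {"x": 0.029, "y": 0.0295, "z": 0.133, "rx": 0.004, "ry": 0.001, "rz": -0.014, "claw": 1},
    {"x": 0.029, "y": 0.0295, "z": 0.133, "rx": 0.004, "ry": 0.001, "rz": -0.014, "claw": 1},
    {"x": 0.029, "y": 0.0295, "z": 0.133, "rx": 0.004, "ry": 0.001, "rz": -0.014, "claw": -1},
    {"x": 0.029, "y": 0.0295, "z": 0.133, "rx": 0.004, "ry": 0.001, "rz": -0.014, "claw": -1},
    {"x": 0.029, "y": 0.0295, "z": 0.133, "rx": 0.004, "ry": 0.001, "rz": -0.014, "claw": -1},
    {"x": 0.029, "y": 0.0295, "z": 0.133, "rx": 0.004, "ry": 0.001, "rz": -0.014, "claw": -1},
    {"x": 0.029, "y": 0.0295, "z": 0.133, "rx": 0.004, "ry": 0.001, "rz": -0.014, "claw": -1},
    {"x": 0.029, "y": 0.0295, "z": 0.133, "rx": 0.004, "ry": 0.001, "rz": -0.014, "claw": -1},
    {"x": 0.029, "y": 0.0295, "z": 0.133, "rx": 0.004, "ry": 0.001, "rz": -0.014, "claw": -1}
  ],
  "squeeze": 55
}}

```text
time: 3.8
tool_pos: [0.6035, -0.202, 0.0023]
tool_rot: [-3.139, -0.001, 1.438]
contact_force: [0.1, 0.0, -0.2]
opening: 0.0496
grip_force: 0.0
```

Emit:
{"name": "step_arm", "arguments": {
  "steps": [
    {"x": 0, "y": 0, "z": 0, "rx": 0, "ry": 0, "rz": 0, "claw": -1},
    {"x": 0, "y": 0, "z": 0, "rx": 0, "ry": 0, "rz": 0, "claw": -1},
    {"x": 0, "y": 0, "z": 0, "rx": 0, "ry": 0, "rz": 0, "claw": -1},
    {"x": 0, "y": 0, "z": 0, "rx": 0, "ry": 0, "rz": 0, "claw": -1},
    {"x": 0, "y": 0, "z": 0, "rx": 0, "ry": 0, "rz": 0, "claw": -1},
    {"x": 0, "y": 0, "z": 0, "rx": 0, "ry": 0, "rz": 0, "claw": -1},
    {"x": 0, "y": 0, "z": 0, "rx": 0, "ry": 0, "rz": 0, "claw": -1},
    {"x": 0, "y": 0, "z": 0, "rx": 0, "ry": 0, "rz": 0, "claw": -1}
  ]
}}

```text
time: 4.47
tool_pos: [0.6035, -0.202, 0.0021]
tool_rot: [-3.139, -0.001, 1.438]
contact_force: [0.7, 0.1, 0.0]
opening: 0.0214
grip_force: 55.0
```

```bash
python3 -c "
from h import *
o=robot.observe();print(o['time'],o['tool_pos'],o['tool_rot'],o['opening'],o['grip_force'])
P=np.array([.5455,.211]);t=np.radians(-112.7);c=P+.175*np.array([np.cos(t),np.sin(t)]);print(c)
print(go([*o['tool_pos'][:2],.14],82.4),go([*c,.14],67.3))"
```

```text
4.4667 [ 0.60354854 -0.20198954  0.0021462 ] [-3.13876281e+00 -6.37781814e-04  1.43816171e+00] 0.021393616234578 54.997501373291016
[0.47796644 0.04955583]
[0.0001, -0.0005, -0.1838, -0.0036, -0.0008, 0.0] [0.3104, -0.2108, -0.183, -0.0037, -0.0003, 0.3356]
```

Emit:
{"name": "step_arm", "arguments": {
  "steps": [
    {"x": 0, "y": 0, "z": -0.03, "rx": -0.0036, "ry": 0, "rz": 0, "claw": -1},
    {"x": 0, "y": 0, "z": -0.08, "rx": -0.0036, "ry": 0, "rz": 0, "claw": -1},
    {"x": 0, "y": 0, "z": -0.13, "rx": -0.0036, "ry": 0, "rz": 0, "claw": -1},
    {"x": 0.03, "y": -0.02, "z": -0.17, "rx": -0.0036, "ry": 0, "rz": 0.03, "claw": -1},
    {"x": 0.07, "y": -0.047, "z": -0.183, "rx": -0.0036, "ry": 0, "rz": 0.08, "claw": -1},
    {"x": 0.11, "y": -0.075, "z": -0.183, "rx": -0.0036, "ry": 0, "rz": 0.13, "claw": -1},
    {"x": 0.15, "y": -0.102, "z": -0.183, "rx": -0.0036, "ry": 0, "rz": 0.18, "claw": -1},
    {"x": 0.19, "y": -0.129, "z": -0.183, "rx": -0.0036, "ry": 0, "rz": 0.23, "claw": -1},
    {"x": 0.23, "y": -0.156, "z": -0.183, "rx": -0.0036, "ry": 0, "rz": 0.28, "claw": -1},
    {"x": 0.27, "y": -0.183, "z": -0.183, "rx": -0.0036, "ry": 0, "rz": 0.3356, "claw": -1},
    {"x": 0.3, "y": -0.204, "z": -0.183, "rx": -0.0036, "ry": 0, "rz": 0.3356, "claw": -1},
    {"x": 0.3104, "y": -0.2108, "z": -0.183, "rx": -0.0036, "ry": 0, "rz": 0.3356, "claw": -1}
  ]
}}

```text
time: 5.47
tool_pos: [0.475, 0.0525, 0.1398]
tool_rot: [-3.138, -0.0, 1.177]
contact_force: [-1.5, -0.5, -3.3]
opening: 0.0215
grip_force: 55.0
```

Run:
```python
from h import *
o=robot.observe();print(o['time'],o['tool_pos'],o['tool_rot'],o['grip_force'])
ims=[]
for cam in ['scene','side']:
    im,d=read_camera(cam); ims.append(im)
    for m in nets.masks_of(cam,'bar')[:1]:
        w=world(cam,d,m['region']); w=w[(w[:,2]>.125)&(w[:,2]<.18)]
        print(cam,m['conf'],len(w),np.percentile(w,[2,50,98],axis=0).round(3).tolist(),cv2.minAreaRect((w[:,:2]*1000).astype(np.float32)))
        for lo in np.arange(-.08,.2,.04):
            s=(w[:,1]>lo)&(w[:,1]<lo+.04)
            if s.sum()>15: print('   y',round(lo+.02,2),'x',np.percentile(w[s,0],[3,97]).round(3),'ztop',np.percentile(w[s,2],90).round(3))
cv2.imwrite('pics/d.png',np.vstack([cv2.resize(ims[0][130:400,230:530],(500,300)),cv2.resize(ims[1][80:280,220:460],(500,300))]))
c=[.478,.0496]
print(go([*c,.14],67.3),go([*c,.055],67.3))
```

```text
5.4667 [0.47498309 0.05254996 0.13979238] [-3.13808432e+00 -2.43532675e-06  1.17713854e+00] 54.996376633644104
scene 0.87 1436 [[0.438, -0.052, 0.141], [0.501, 0.112, 0.158], [0.53, 0.173, 0.161]] ((473.5038146972656, 56.357635498046875), (253.7451934814453, 26.645856857299805), 66.77809143066406)
   y -0.06 x [0.434 0.443] ztop 0.159
   y 0.02 x [0.454 0.462] ztop 0.16
   y 0.06 x [0.464 0.496] ztop 0.16
   y 0.1 x [0.479 0.51 ] ztop 0.16
   y 0.14 x [0.497 0.527] ztop 0.159
   y 0.18 x [0.512 0.532] ztop 0.159
side 0.86 542 [[0.422, -0.072, 0.141], [0.451, -0.019, 0.159], [0.505, 0.129, 0.161]] ((472.50677490234375, 35.96318817138672), (233.16387939453125, 21.292339324951172), 67.4323501586914)
   y -0.06 x [0.421 0.447] ztop 0.159
   y -0.02 x [0.435 0.466] ztop 0.159
   y 0.02 x [0.452 0.479] ztop 0.16
   y 0.06 x [0.467 0.488] ztop 0.16
   y 0.1 x [0.483 0.501] ztop 0.16
   y 0.14 x [0.499 0.511] ztop 0.159
[0.0005, -0.0009, 0.0001, 0.0004, 0.0, 0.0007] [0.0005, -0.0009, 0.1135, 0.0004, 0.0, 0.0007]
```

View pics/d.png

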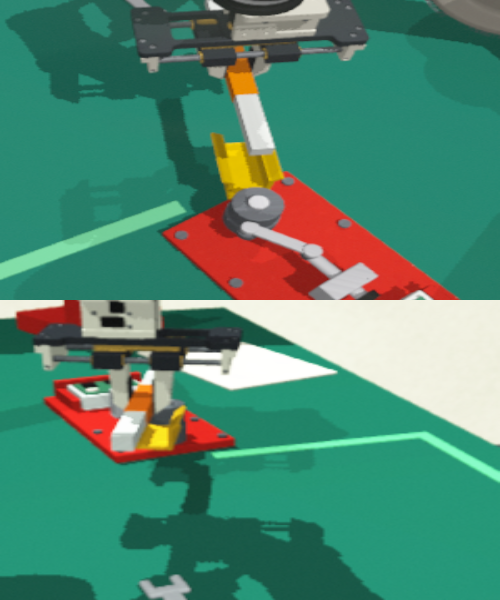

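The bar hangs level, centred over the yellow channel, with its end short of the hub. I'll lower it in.

Emit:
{"name": "step_arm", "arguments": {
  "steps": [
    {"x": 0.0005, "y": -0.0009, "z": 0.02, "rx": 0, "ry": 0, "rz": 0, "claw": -1},
    {"x": 0.0005, "y": -0.0009, "z": 0.045, "rx": 0, "ry": 0, "rz": 0, "claw": -1},
    {"x": 0.0005, "y": -0.0009, "z": 0.07, "rx": 0, "ry": 0, "rz": 0, "claw": -1},
    {"x": 0.0005, "y": -0.0009, "z": 0.09, "rx": 0, "ry": 0, "rz": 0, "claw": -1},
    {"x": 0.0005, "y": -0.0009, "z": 0.105, "rx": 0, "ry": 0, "rz": 0, "claw": -1},
    {"x": 0.0005, "y": -0.0009, "z": 0.112, "rx": 0, "ry": 0, "rz": 0, "claw": -1},
    {"x": 0.0005, "y": -0.0009, "z": 0.1155, "rx": 0, "ry": 0, "rz": 0, "claw": -1},
    {"x": 0.0005, "y": -0.0009, "z": 0.1155, "rx": 0, "ry": 0, "rz": 0, "claw": -1},
    {"x": 0.0005, "y": -0.0009, "z": 0.1155, "rx": 0, "ry": 0, "rz": 0, "claw": -1}
  ]
}}

```text
time: 6.42
tool_pos: [0.4781, 0.0497, 0.0538]
tool_rot: [3.141, -0.0, 1.174]
contact_force: [0.2, -0.4, -2.0]
opening: 0.0216
grip_force: 55.0
```

Run:
```python
from h import *
o=robot.observe();print(o['time'],o['tool_pos'],o['tool_rot'],o['contact_force'],o['torque'])
P=np.array([.5455,.211])
for th in range(0,70,3):
    t=np.radians(-112.7+th); c=P+.175*np.array([np.cos(t),np.sin(t)])
    g=go([*c,.053],67.3+th,o); print(th,np.round(g,3).tolist())
```

```text
6.4167 [0.47805838 0.04972768 0.05384096] [ 3.14108477e+00 -4.88441342e-04  1.17401465e+00] [ 0.19921358 -0.36550626 -2.03313954] [-0.07307624 -0.07864196  0.0252778 ]
0 [-0.0, -0.0, 0.001, 0.001, -0.001, -0.001]
3 [0.0, 0.012, 0.001, 0.001, -0.001, -0.067]
6 [0.001, 0.024, 0.001, 0.001, -0.001, -0.134]
9 [0.003, 0.036, 0.001, 0.001, -0.001, -0.201]
12 [0.005, 0.048, 0.001, 0.001, -0.001, -0.267]
15 [0.008, 0.06, 0.001, 0.001, -0.0, -0.334]
18 [0.011, 0.072, 0.001, 0.001, -0.0, -0.401]
21 [0.015, 0.084, 0.001, 0.001, -0.0, -0.467]
24 [0.02, 0.095, 0.001, 0.001, -0.0, -0.534]
27 [0.025, 0.106, 0.001, 0.001, -0.0, -0.601]
30 [0.031, 0.117, 0.001, 0.001, -0.0, -0.667]
33 [0.038, 0.127, 0.001, 0.001, -0.0, -0.734]
36 [0.044, 0.137, 0.001, 0.001, -0.0, -0.801]
39 [0.052, 0.147, 0.001, 0.001, -0.0, -0.867]
42 [0.06, 0.156, 0.001, 0.001, -0.0, -0.934]
45 [0.068, 0.165, 0.001, 0.001, -0.0, -1.001]
48 [0.077, 0.173, 0.001, 0.001, -0.0, -1.067]
51 [0.086, 0.181, 0.001, 0.001, -0.0, -1.134]
54 [0.096, 0.189, 0.001, 0.001, -0.0, -1.201]
57 [0.106, 0.196, 0.001, 0.001, -0.0, -1.267]
60 [0.116, 0.202, 0.001, 0.001, -0.0, -1.334]
63 [0.127, 0.208, 0.001, 0.001, -0.0, -1.401]
66 [0.138, 0.213, 0.001, 0.001, -0.0, -1.467]
69 [0.15, 0.218, 0.001, 0.001, -0.0, -1.534]
```

Emit:
{"name": "step_arm", "arguments": {
  "steps": [
    {"x": 0.0, "y": 0.012, "z": 0, "rx": 0, "ry": 0, "rz": -0.067, "claw": -1},
    {"x": 0.001, "y": 0.024, "z": 0, "rx": 0, "ry": 0, "rz": -0.134, "claw": -1},
    {"x": 0.003, "y": 0.036, "z": 0, "rx": 0, "ry": 0, "rz": -0.2, "claw": -1},
    {"x": 0.005, "y": 0.048, "z": 0, "rx": 0, "ry": 0, "rz": -0.267, "claw": -1},
    {"x": 0.008, "y": 0.06, "z": 0, "rx": 0, "ry": 0, "rz": -0.334, "claw": -1},
    {"x": 0.011, "y": 0.072, "z": 0, "rx": 0, "ry": 0, "rz": -0.4, "claw": -1},
    {"x": 0.015, "y": 0.084, "z": 0, "rx": 0, "ry": 0, "rz": -0.467, "claw": -1},
    {"x": 0.02, "y": 0.095, "z": 0, "rx": 0, "ry": 0, "rz": -0.534, "claw": -1},
    {"x": 0.025, "y": 0.106, "z": 0, "rx": 0, "ry": 0, "rz": -0.6, "claw": -1},
    {"x": 0.031, "y": 0.117, "z": 0, "rx": 0, "ry": 0, "rz": -0.667, "claw": -1},
    {"x": 0.031, "y": 0.117, "z": 0, "rx": 0, "ry": 0, "rz": -0.667, "claw": -1},
    {"x": 0.031, "y": 0.117, "z": 0, "rx": 0, "ry": 0, "rz": -0.667, "claw": -1}
  ]
}}

```text
time: 7.42
tool_pos: [0.5655, 0.0374, 0.0535]
tool_rot: [-3.137, -0.0, 1.7]
contact_force: [-7.9, -3.6, 1.2]
opening: 0.0217
grip_force: 55.1
```

```bash
cat >> h.py <<'E'
def yell(cam,im,d,P=np.array([.5455,.211])):
    hsv=cv2.cvtColor(im,cv2.COLOR_BGR2HSV)
    y=(hsv[...,0]>20)&(hsv[...,0]<38)&(hsv[...,1]>110)&(hsv[...,2]>80)
    w=world(cam,d,y); q=w[:,:2]-P; l=np.hypot(*q.T); s=(l>.03)&(l<.125)&(w[:,2]>.083)&(w[:,2]<.098)
    r=cv2.minAreaRect((w[s,:2]*1000).astype(np.float32)); a=np.degrees(np.arctan2(q[s,1],q[s,0]))
    print(cam,'lips',s.sum(),r,'median ang',np.median(a).round(1),'range',np.percentile(a,[3,97]).round(1))
E
python3 - <<'E'
from h import *
o=robot.observe();print(o['time'],o['tool_pos'],o['tool_rot'],o['contact_force'],o['torque'])
ims=[]
for cam in ['scene','side']:
    im,d=read_camera(cam); ims.append(im); yell(cam,im,d)
cv2.imwrite('pics/e.png',np.vstack([cv2.resize(ims[0][130:400,230:530],(500,300)),cv2.resize(ims[1][80:280,220:460],(500,300))]))
P=np.array([.5455,.211])
for th in range(33,73,3):
    t=np.radians(-112.7+th); c=P+.175*np.array([np.cos(t),np.sin(t)])
    g=go([*c,.0538],67.3+th,o); print(th,np.round(g,3).tolist())
E
```

```text
7.4167 [0.56552346 0.03738135 0.05352883] [-3.13667857e+00 -7.54620895e-05  1.70046070e+00] [-7.90115726 -3.59892937  1.16965182] [-0.25629282  1.17340137  0.55668766]
scene lips 549 ((546.5997924804688, 145.08453369140625), (57.82566452026367, 74.77250671386719), 3.3703155517578125) median ang -102.0 range [-125.9  -52.6]
  return _methods._mean(a, axis=axis, dtype=dtype,
  ret = ret.dtype.type(ret / rcount)
Traceback (most recent call last):
  File "h.py", line 28, in yell
    print(cam,'lips',s.sum(),r,'median ang',np.median(a).round(1),'range',np.percentile(a,[3,97]).round(1))
                                                                          ~~~~~~~~~~~~~^^^^^^^^^^
IndexError: index -1 is out of bounds for axis 0 with size 0
```

```bash
sed -i 's/^    r=cv2.minArea/    if s.sum()<5: print(cam,"few"); return\n&/' h.py
python3 - <<'E'
from h import *
o=robot.observe()
print(o['time'],o['tool_pos'],o['tool_rot'],o['contact_force'])
P=np.array([.5455,.211])
for th in range(33,73,3):
    t=np.radians(-112.7+th); c=P+.175*np.array([np.cos(t),np.sin(t)])
    g=go([*c,.0538],67.3+th,o); print(th,np.round(g,3).tolist())
E
```

```text
7.5167 [0.56525445 0.03734349 0.05361135] [-3.13659381e+00 -5.91192536e-05  1.70017534e+00] [-7.86776335 -2.51420323  0.36959946]
33 [-0.0, 0.016, -0.0, -0.006, -0.0, -0.064]
36 [0.001, 0.028, -0.0, -0.006, -0.0, -0.131]
39 [0.002, 0.04, -0.0, -0.006, -0.001, -0.198]
42 [0.005, 0.052, -0.0, -0.006, -0.001, -0.264]
45 [0.008, 0.064, -0.001, -0.006, -0.001, -0.331]
48 [0.011, 0.075, -0.001, -0.006, -0.001, -0.398]
51 [0.015, 0.087, -0.001, -0.006, -0.001, -0.464]
54 [0.02, 0.098, -0.001, -0.006, -0.001, -0.531]
57 [0.025, 0.109, -0.001, -0.006, -0.002, -0.598]
60 [0.031, 0.12, -0.001, -0.006, -0.002, -0.664]
63 [0.037, 0.13, -0.001, -0.006, -0.002, -0.731]
66 [0.044, 0.14, -0.001, -0.006, -0.002, -0.798]
69 [0.051, 0.15, -0.001, -0.006, -0.002, -0.864]
72 [0.059, 0.16, -0.001, -0.006, -0.002, -0.931]
```

Emit:
{"name": "step_arm", "arguments": {
  "steps": [
    {"x": 0.0, "y": 0.014, "z": 0, "rx": 0, "ry": 0, "rz": -0.065, "claw": -1},
    {"x": 0.001, "y": 0.027, "z": 0, "rx": 0, "ry": 0, "rz": -0.131, "claw": -1},
    {"x": 0.002, "y": 0.04, "z": 0, "rx": 0, "ry": 0, "rz": -0.198, "claw": -1},
    {"x": 0.005, "y": 0.052, "z": 0, "rx": 0, "ry": 0, "rz": -0.264, "claw": -1},
    {"x": 0.008, "y": 0.064, "z": 0, "rx": 0, "ry": 0, "rz": -0.331, "claw": -1},
    {"x": 0.011, "y": 0.075, "z": 0, "rx": 0, "ry": 0, "rz": -0.398, "claw": -1},
    {"x": 0.015, "y": 0.087, "z": 0, "rx": 0, "ry": 0, "rz": -0.464, "claw": -1},
    {"x": 0.02, "y": 0.098, "z": 0, "rx": 0, "ry": 0, "rz": -0.531, "claw": -1},
    {"x": 0.025, "y": 0.109, "z": 0, "rx": 0, "ry": 0, "rz": -0.598, "claw": -1},
    {"x": 0.031, "y": 0.12, "z": 0, "rx": 0, "ry": 0, "rz": -0.664, "claw": -1},
    {"x": 0.031, "y": 0.12, "z": 0, "rx": 0, "ry": 0, "rz": -0.664, "claw": -1},
    {"x": 0.031, "y": 0.12, "z": 0, "rx": 0, "ry": 0, "rz": -0.664, "claw": -1}
  ]
}}

```text
time: 8.52
tool_pos: [0.6538, 0.0724, 0.0538]
tool_rot: [3.141, 0.0, 2.219]
contact_force: [0.4, 0.3, -1.3]
opening: 0.0216
grip_force: 55.0
```

Run:
```python
from h import *
o=robot.observe();print(o['time'],o['tool_pos'],o['tool_rot'],o['contact_force'],o['torque'])
ims=[]
for cam in ['scene','side']:
    im,d=read_camera(cam); ims.append(im); yell(cam,im,d)
    for m in nets.masks_of(cam,'bar')[:1]:
        w=world(cam,d,m['region']); w=w[(w[:,2]>.066)&(w[:,2]<.08)]
        if len(w)>10: print(cam,'bar',cv2.minAreaRect((w[:,:2]*1000).astype(np.float32)))
cv2.imwrite('pics/e.png',np.vstack([cv2.resize(ims[0][130:400,230:530],(500,300)),cv2.resize(ims[1][80:280,220:460],(500,300))]))
P=np.array([.5455,.211])
for th in range(60,73,3):
    t=np.radians(-112.7+th); c=P+.175*np.array([np.cos(t),np.sin(t)])
    g=go([*c,.0538],67.3+th,o); print(th,np.round(g,3).tolist())
```

```text
8.5167 [0.6538333  0.07235377 0.05381013] [3.14112806e+00 1.93036003e-05 2.21896898e+00] [ 0.41350048  0.32055762 -1.30459777] [ 0.05576093 -0.09118806 -0.00738347]
scene lips 585 ((585.794677734375, 159.31507873535156), (58.21671676635742, 74.70783996582031), 38.95914840698242) median ang -65.5 range [-88.5 -15.6]
scene bar ((652.9851684570312, 72.03006744384766), (24.726924896240234, 259.8096008300781), 36.1487922668457)
side lips 113 ((587.3858032226562, 159.98672485351562), (57.1646614074707, 73.16513061523438), 40.31904602050781) median ang -66.6 range [-89.6 -14.8]
side bar ((668.4468383789062, 52.664527893066406), (28.352615356445312, 213.55157470703125), 37.30670166015625)
60 [0.001, -0.003, 0.0, 0.001, 0.0, -0.004]
63 [0.002, 0.009, 0.0, 0.001, 0.0, -0.07]
66 [0.003, 0.022, 0.0, 0.001, 0.0, -0.137]
69 [0.004, 0.034, 0.0, 0.001, 0.0, -0.204]
72 [0.006, 0.046, 0.0, 0.001, 0.0, -0.27]
```

View pics/e.png

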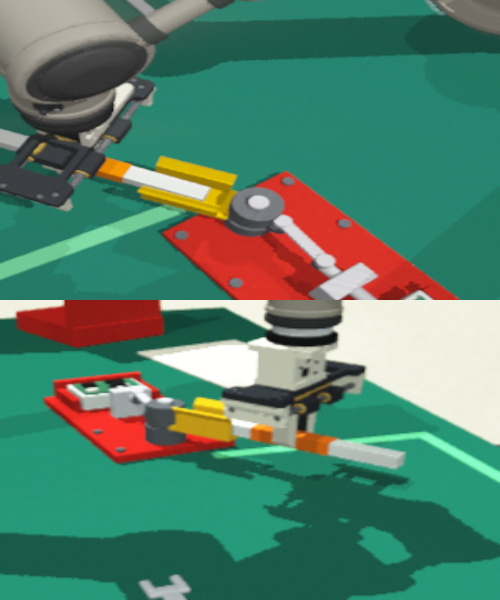

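The lever reads about 62° from both views, so it is shut, and the bar is free of force in the channel. I'll lift straight up, then return the bar to its original clear spot.

Emit:
{"name": "step_arm", "arguments": {
  "steps": [
    {"x": 0, "y": 0, "z": -0.01, "rx": 0, "ry": 0, "rz": 0, "claw": -1},
    {"x": 0, "y": 0, "z": -0.03, "rx": 0, "ry": 0, "rz": 0, "claw": -1},
    {"x": 0, "y": 0, "z": -0.055, "rx": 0, "ry": 0, "rz": 0, "claw": -1},
    {"x": 0, "y": 0, "z": -0.08, "rx": 0, "ry": 0, "rz": 0, "claw": -1},
    {"x": 0, "y": 0, "z": -0.105, "rx": 0, "ry": 0, "rz": 0, "claw": -1},
    {"x": 0, "y": 0, "z": -0.115, "rx": 0, "ry": 0, "rz": 0, "claw": -1},
    {"x": 0, "y": 0, "z": -0.115, "rx": 0, "ry": 0, "rz": 0, "claw": -1}
  ]
}}

```text
time: 9.3
tool_pos: [0.6549, 0.0721, 0.1425]
tool_rot: [3.138, 0.003, 2.22]
contact_force: [-0.2, 0.4, -1.9]
opening: 0.0214
grip_force: 55.0
```

Run:
```python
from h import *
o=robot.observe();print(o['time'],o['tool_pos'],o['tool_rot'],o['contact_force'])
print(go([.604,-.202,.14],83,o),go([.604,-.202,.1],83,o))
```

```text
9.3 [0.65486071 0.07213058 0.14252265] [3.13762555e+00 2.58671652e-03 2.21958544e+00] [-0.21199024  0.36115486 -1.87457848]
[-0.2503, -0.2749, 0.0029, 0.0061, 0.0012, 0.9816] [-0.2501, -0.2751, 0.0563, 0.0061, 0.0012, 0.9816]
```

Emit:
{"name": "step_arm", "arguments": {
  "steps": [
    {"x": -0.025, "y": -0.0275, "z": 0, "rx": 0.003, "ry": 0, "rz": 0.08, "claw": -1},
    {"x": -0.055, "y": -0.06, "z": 0, "rx": 0.006, "ry": 0.001, "rz": 0.2, "claw": -1},
    {"x": -0.085, "y": -0.0935, "z": 0, "rx": 0.006, "ry": 0.001, "rz": 0.32, "claw": -1},
    {"x": -0.115, "y": -0.1265, "z": 0, "rx": 0.006, "ry": 0.001, "rz": 0.44, "claw": -1},
    {"x": -0.145, "y": -0.1595, "z": 0.01, "rx": 0.006, "ry": 0.001, "rz": 0.56, "claw": -1},
    {"x": -0.175, "y": -0.1925, "z": 0.02, "rx": 0.006, "ry": 0.001, "rz": 0.68, "claw": -1},
    {"x": -0.205, "y": -0.2255, "z": 0.03, "rx": 0.006, "ry": 0.001, "rz": 0.8, "claw": -1},
    {"x": -0.23, "y": -0.253, "z": 0.045, "rx": 0.006, "ry": 0.001, "rz": 0.9, "claw": -1},
    {"x": -0.245, "y": -0.269, "z": 0.056, "rx": 0.006, "ry": 0.001, "rz": 0.98, "claw": -1},
    {"x": -0.25, "y": -0.275, "z": 0.056, "rx": 0.006, "ry": 0.001, "rz": 0.98, "claw": -1},
    {"x": -0.25, "y": -0.275, "z": 0.056, "rx": 0.006, "ry": 0.001, "rz": 0.98, "claw": -1},
    {"x": -0.25, "y": -0.275, "z": 0.056, "rx": 0.006, "ry": 0.001, "rz": 0.98, "claw": -1}
  ]
}}

```text
time: 10.3
tool_pos: [0.6027, -0.201, 0.0974]
tool_rot: [-3.136, -0.0, 1.452]
contact_force: [0.1, -0.7, -2.1]
opening: 0.0215
grip_force: 55.0
```

Run:
```python
from h import *
o=robot.observe();print(o['time'],o['tool_pos'],o['tool_rot'],o['contact_force'])
print(go([*o['tool_pos'][:2],.0025],83,o))
for cam in ['scene','side']:
    im,d=read_camera(cam); 
    for m in nets.masks_of(cam,'bar')[:1]:
        w=world(cam,d,m['region']); w=w[w[:,2]>.08]
        for lo in np.arange(-.36,-.05,.05):
            s=(w[:,1]>lo)&(w[:,1]<lo+.05)
            if s.sum()>15: print(cam,round(lo,2),np.percentile(w[s,2],[5,90]).round(3))
```

```text
10.3 [ 0.60269234 -0.20103689  0.09735789] [-3.13622225e+00 -6.12899888e-05  1.45188222e+00] [ 0.05117394 -0.69819646 -2.10196345]
[-0.0, 0.0007, 0.1265, -0.0068, -0.0001, 0.0041]
scene -0.26 [0.115 0.118]
scene -0.21 [0.109 0.118]
scene -0.16 [0.108 0.117]
scene -0.11 [0.1   0.117]
side -0.36 [0.101 0.117]
side -0.31 [0.102 0.118]
side -0.26 [0.102 0.118]
side -0.21 [0.117 0.119]
side -0.11 [0.11  0.118]
```

Emit:
{"name": "step_arm", "arguments": {
  "steps": [
    {"x": 0, "y": 0, "z": 0.03, "rx": 0, "ry": 0, "rz": 0, "claw": -1},
    {"x": 0, "y": 0, "z": 0.07, "rx": 0, "ry": 0, "rz": 0, "claw": -1},
    {"x": 0, "y": 0, "z": 0.1, "rx": 0, "ry": 0, "rz": 0, "claw": -1},
    {"x": 0, "y": 0, "z": 0.115, "rx": 0, "ry": 0, "rz": 0, "claw": -1},
    {"x": 0, "y": 0, "z": 0.123, "rx": 0, "ry": 0, "rz": 0, "claw": -1},
    {"x": 0, "y": 0, "z": 0.123, "rx": 0, "ry": 0, "rz": 0, "claw": -1},
    {"x": 0, "y": 0, "z": 0.123, "rx": 0, "ry": 0, "rz": 0, "claw": -1},
    {"x": 0, "y": 0, "z": 0.123, "rx": 0, "ry": 0, "rz": 0, "claw": -1}
  ]
}}

```text
time: 11.17
tool_pos: [0.6034, -0.2021, 0.007]
tool_rot: [-3.14, 0.002, 1.451]
contact_force: [-0.0, 0.5, -1.5]
opening: 0.0219
grip_force: 55.0
```

Emit:
{"name": "step_arm", "arguments": {
  "steps": [
    {"x": 0, "y": 0, "z": 0.003, "rx": 0, "ry": 0, "rz": 0, "claw": -1},
    {"x": 0, "y": 0, "z": 0.0055, "rx": 0, "ry": 0, "rz": 0, "claw": -1},
    {"x": 0, "y": 0, "z": 0.0064, "rx": 0, "ry": 0, "rz": 0, "claw": -1},
    {"x": 0, "y": 0, "z": 0.0064, "rx": 0, "ry": 0, "rz": 0, "claw": -1},
    {"x": 0, "y": 0, "z": 0.0064, "rx": 0, "ry": 0, "rz": 0, "claw": -1}
  ]
}}

```text
time: 11.58
tool_pos: [0.6029, -0.2021, 0.0021]
tool_rot: [-3.139, 0.001, 1.45]
contact_force: [-1.5, 0.6, 5.0]
opening: 0.0217
grip_force: 55.0
```

Light contact with the bench. Open the gripper.

Emit:
{"name": "step_arm", "arguments": {
  "steps": [
    {"x": 0, "y": 0, "z": 0, "rx": 0, "ry": 0, "rz": 0, "claw": 0.4},
    {"x": 0, "y": 0, "z": 0, "rx": 0, "ry": 0, "rz": 0, "claw": 0.4},
    {"x": 0, "y": 0, "z": 0, "rx": 0, "ry": 0, "rz": 0, "claw": 0.4},
    {"x": 0, "y": 0, "z": 0, "rx": 0, "ry": 0, "rz": 0, "claw": 0.4},
    {"x": 0, "y": 0, "z": 0, "rx": 0, "ry": 0, "rz": 0, "claw": 0.4},
    {"x": 0, "y": 0, "z": 0, "rx": 0, "ry": 0, "rz": 0, "claw": 0.4},
    {"x": 0, "y": 0, "z": 0, "rx": 0, "ry": 0, "rz": 0, "claw": 0.4},
    {"x": 0, "y": 0, "z": 0, "rx": 0, "ry": 0, "rz": 0, "claw": 0.4},
    {"x": 0, "y": 0, "z": 0, "rx": 0, "ry": 0, "rz": 0, "claw": 0.4}
  ]
}}

```text
time: 12.33
tool_pos: [0.6022, -0.2018, 0.0005]
tool_rot: [-3.137, 0.001, 1.45]
contact_force: [-1.6, 0.6, 1.9]
opening: 0.0641
grip_force: 0.8
```

Emit:
{"name": "step_arm", "arguments": {
  "steps": [
    {"x": 0, "y": 0, "z": -0.02, "rx": 0, "ry": 0, "rz": 0, "claw": 0.4},
    {"x": 0, "y": 0, "z": -0.06, "rx": 0, "ry": 0, "rz": 0, "claw": 0.4},
    {"x": 0, "y": 0, "z": -0.11, "rx": 0, "ry": 0, "rz": 0, "claw": 0.4},
    {"x": 0, "y": 0, "z": -0.16, "rx": 0, "ry": 0, "rz": 0, "claw": 0.4},
    {"x": 0, "y": 0, "z": -0.2, "rx": 0, "ry": 0, "rz": 0, "claw": 0.4},
    {"x": 0, "y": 0, "z": -0.22, "rx": 0, "ry": 0, "rz": 0, "claw": 0.4},
    {"x": 0, "y": 0, "z": -0.22, "rx": 0, "ry": 0, "rz": 0, "claw": 0.4},
    {"x": 0, "y": 0, "z": -0.22, "rx": 0, "ry": 0, "rz": 0, "claw": 0.4},
    {"x": 0, "y": 0, "z": -0.22, "rx": 0, "ry": 0, "rz": 0, "claw": 0.4}
  ]
}}

```text
time: 13.08
tool_pos: [0.6024, -0.2014, 0.1639]
tool_rot: [-3.134, -0.0, 1.45]
contact_force: [0.9, -0.6, -0.2]
opening: 0.0646
grip_force: 0.0
```

Run:
```python
from h import *
o=robot.observe();print(o['time'],o['tool_pos'],o['qvel'].round(3),o['opening'],o['contact_force'])
ims=[]
for cam in ['scene','side']:
    im,d=read_camera(cam); ims.append(im); yell(cam,im,d)
    for q in ['bar','spanner']:
      for m in nets.masks_of(cam,q)[:1]:
        w=world(cam,d,m['region']); w=w[w[:,2]>(.014 if q=='bar' else .003)]
        print(cam,q,cv2.minAreaRect((w[:,:2]*1000).astype(np.float32)),np.percentile(w[:,2],[50,95]))
cv2.imwrite('pics/f.png',cv2.resize(np.vstack(ims),(480,600)))
```

```text
13.0833 [ 0.6023831  -0.20143632  0.16391808] [ 0.     0.016  0.008 -0.001  0.004  0.   ] 0.06457555894235698 [ 0.89742347 -0.5995191  -0.24148044]
scene lips 585 ((585.785400390625, 159.2157440185547), (58.23500442504883, 74.61698913574219), 38.75864791870117) median ang -65.3 range [-88.3 -15.5]
scene bar ((601.7626342773438, -202.1184844970703), (261.3532409667969, 22.194313049316406), 83.0264892578125) [0.02098433 0.0231662 ]
scene spanner ((442.95855712890625, -259.2521057128906), (38.2924690246582, 216.68556213378906), 5.003878116607666) [0.00658069 0.00902136]
side lips 164 ((587.8033447265625, 159.16995239257812), (59.4842529296875, 76.3092269897461), 38.97441864013672) median ang -38.1 range [-87.8 -15.4]
side bar ((603.4539184570312, -202.97068786621094), (261.67236328125, 22.6949405670166), 82.83024597167969) [0.02113145 0.02287162]
side spanner ((443.6944885253906, -262.06695556640625), (37.661415100097656, 219.0985565185547), 4.5361857414245605) [0.00678572 0.00851308]
```

View pics/f.png

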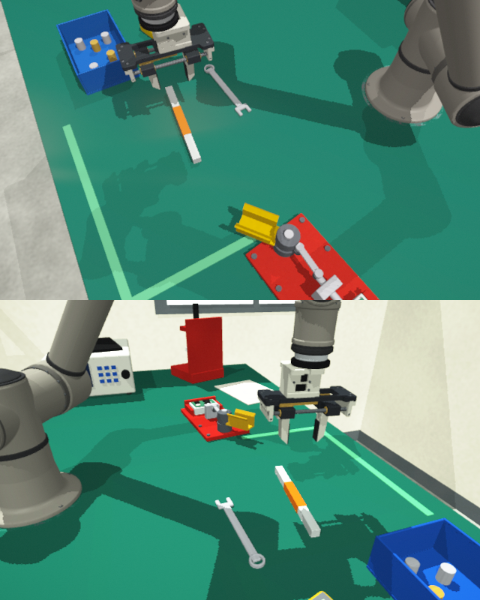

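The lever is shut (the channel is turned toward the far side). The bar lies flat at about (180,125) in the scene view, and the spanner is where it was.

```bash
python3 -c "
from cell import robot
print(robot.hand_in())"
```

```text
the job is handed in; nothing more can be done
None
```

The job is handed in at about 13 s: the clamp measures fully shut (about 1.07 rad from the camera), the bar lies flat at its starting spot clear of the fixture, and the arm never went near the spanner.

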